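# Unlock the blue pantry box and park its pin

### The arm

A 7-joint arm with a two-finger parallel gripper is mounted at the origin on a cart in front of the work surface, level with it; the furniture and walls round the work are solid. World frame = base frame: x ahead of the robot, y to its left, z up, the work surface at z = 0. Lengths are in mm, angles in rad, forces in N, time in s.
With the tool pointing down it reaches from about 400 to 875 mm from the base axis. Payload 4.4 kg.
Tool frame: the origin (TCP) lies midway between the tips of the shut fingers; the grasp point (between the pads) lies 19 mm behind it; z points along the fingers, y is the line along which they close (so a half turn about z gives the same grasp; the last joint's range is limited). The gripper opens to 85 mm and grips with 20 to 120 N. Pads are 22 mm wide; open, the fingers measure 114 mm over their backs; the gripper's body (76 mm by 85 mm) begins 54 mm behind the grasp point. The pads swing forward as they close: fully open they stand 13 mm farther back than shut.
Start: joints at [-1.184, 0.628, 0.038, 1.517, -0.027, 0.996, -0.02], TCP at [284.345, 584.522, 231.313] pointing down, gripper open.
Joint ranges: [-3.06, 3.06], [-0.37, 2.12], [-1.25, 1.32], [0.18, 2.47], [-1.1, 4.24], [0.23, 1.98], [-2.94, 2.94]. Speed limits (rad/s): [2.57, 2.57, 3.14, 3.14, 3.14, 3.14, 3.14].

### API

Orientations are given as [roll, pitch, yaw] about the fixed x, y, z axes, in that order (R = Rz(yaw) Ry(pitch) Rx(roll)).
In Python, from cell import ctrl gives the robot as it stands. The module is installed in compiled form; this text tells all that it offers.
- The arm moves only by the tool step_arm, never from a script. Its argument "commands" is one flat list of numbers, 7 for each row, row after row: the shift along the tool's x, y, z in cm, then the turn, a rotation vector about the tool's x, y, z in rad, then the opening, from 0 (shut) to 1 (fully open). A call has 1 to 10 rows; each row is the pose to reach, as a shift and turn from the pose commanded when the call began, along the tool's axes at that moment; what a row does not reach only later rows make up. A row lasts 1/10 s, in which the tool goes at most 50 mm and 8.59 degrees, less where a joint would pass 70% of its speed; a pose out of reach is approached as far as the arm can. A call with a gripper value outside its range is refused whole. The fingers move at their own pace and stop on an object; the grip force is fixed at half the most. Time passes only in rows, so rows that repeat a pose let the fingers close. It gives the time, the measured TCP pose, the force, the opening and the grip force at its end, in the units of the state.
- ctrl.read_state(): the state, without advancing time (a new reading comes with each control period).
- ctrl.get_image(name): name is "scene" or "top" or "wrist"; returns a dict with "image" (480x640x3 uint8, red, green, blue), "range_z" (480x640 float32, mm along the optical axis (not along the pixel's ray), 0 where there is no reading), "vfov" (degrees; the focal length in pixels is half the picture's height over the tangent of half this angle, whatever the lens; pixels are square), "cx", "cy" (the principal point, pixels), "world_to_cam" (4x4, takes a point from world to camera coordinates). Camera axes: x right, y down, z forward; pixel columns grow to the right and rows downward; lengths in mm; the calibration is good to about 2 mm. A picture is of the moment at which its call begins.
- ctrl.finish_job(): hands the job in; it is judged then, once.
The state is a dict: "clock": time; "qpos": joint angles; "qd": joint speeds; "tau": joint torques, N m; "eef_pos": TCP position; "tool_rot": TCP orientation; "force": force on the tool from outside, world axes, zero at the start; "torque": the same for the moment, N m; "width": finger opening in mm; "gripper_force": force on a finger pad.
Only numpy, scipy, OpenCV 4.12 (cv2) and the standard library are available. Lean on these libraries where they do the work, as an engineer would, in place of code of your own. Each camera call takes 0.05 s, during which the arm holds its last target. There are 200 camera calls.

### The job

Unlock the blue box: draw its red-knobbed locking pin straight up out of the lugs at the front, and hang it in the open notch of the bracket on the right-hand side of the same box, shank down through the notch and collar lying flat on the bracket. Then let go of it. Leave the white box locked, with its pin where it is.

Things in the scene. Friction and masses are not known exactly. Their poses are not given: they have to be found in the camera images.
- box_blue: Blue box, lid blue with a wooden inlay, fixed, 140 (x) by 180 (y) mm, lid top at z 90 mm; nothing but its pin stands higher. Origin: centre of underside, on the worktop; x from front (roughly facing the robot) to back, y left, z up. Two steel lugs stand out 48 mm at the front, one above the other, upper one's top at z 90; a vertical 17 mm bore goes through both at x -97, y 0. A white twin is near.
- notch_blue (a point): Point in the middle of the notch, level with the bracket's top (z 90 mm); axes as the blue box's, at its x 0, y -130 mm. The flat steel bracket, 76 mm long in x, 10 thick, stands out from the box's right (-y) side to 26 mm beyond this point. The notch is 26 mm wide in x, open above, below and to -y, and ends 20 mm inward (+y). A pin hangs well with its axis here.
- pin_blue: Blue box's locking pin, about 120 g, loose, upright in the bore, collar on the upper lug; free to lift, foot clears the bore after 55 mm. From below: shank 12 mm wide, 55 long; flat collar 44 wide, 5 thick; stem 12 wide; red cylindrical knob 30 wide, its middle 43 and top 58 mm above the origin. Origin: on the axis, underside of collar; z up to the knob.
- pin_white: White box's locking pin, to be left alone; the same in looks, size and origin as the blue box's pin. It stands in the bore of the white box, which has the same shape and size as the blue one and is fixed too.

How it is judged:
By the outcome, as a careful person would: the job done as asked, in the order asked, and still so for the second after the job is handed in, with the robot touching nothing.
It also fails if it takes over 34 s, if anything falls off the work surface, if the arm or the gripper's body presses on something with over 40 N, if the wrist force passes 120 N, or if a joint passes its speed limit or range.

## Working session

There is one attempt and no reset: what is moved stays moved. The work goes in short steps, Python scripts to look and compute and a tool call to move; the robot and the scene stay as the last step left them, time stands still between calls to the robot, and variables do not carry over. Pictures are saved under pics/ and viewed, at most 10 in all, crops included, and the job is handed in when it is done.

Besides the shell and the picture viewer there is one more tool, called as name(argument=value, ...) on one line, values as JSON. step_arm: Moves the arm, as the interface text tells. Its arguments: {"type":"object","properties":{"commands":{"type":"array"}},"required":["commands"]}

```bash
mkdir -p pics; cat > h.py <<'E'
import numpy as np, cv2
from cell import ctrl
def get(n):
    d=ctrl.get_image(n); d['f']=240/np.tan(np.radians(d['vfov'])/2); d['T']=np.linalg.inv(d['world_to_cam']); return d
def save(d,fn): cv2.imwrite('pics/'+fn,cv2.cvtColor(d['image'],cv2.COLOR_RGB2BGR))
def cloud(d):
    v,u=np.mgrid[:480,:640]; z=d['range_z']; p=np.stack([(u-d['cx'])/d['f']*z,(v-d['cy'])/d['f']*z,z,np.ones_like(z)],-1)
    return (p@d['T'].T)[...,:3]
def onz(d,u,v,h):
    r=d['T'][:3,:3]@np.array([(u-d['cx'])/d['f'],(v-d['cy'])/d['f'],1]); o=d['T'][:3,3]
    return o+r*(h-o[2])/r[2]
def proj(d,p):
    c=d['world_to_cam']@np.append(p,1); return c[:2]/c[2]*d['f']+[d['cx'],d['cy']]
E
python3 - <<'E'
from h import *
a=get('top');b=get('scene');save(a,'top.png');save(b,'scene.png')
for d in(a,b): print(d['T'][:3].round(2).tolist(),d['f'])
s=ctrl.read_state();print(s['eef_pos'],s['tool_rot'],s['clock'],s['width'])
E
```

```text
[[-0.0, -1.0, 0.1, 425.52], [-1.0, -0.0, -0.03, -31.44], [0.03, -0.1, -0.99, 1031.37]] 503.1037328578658
[[0.58, -0.38, 0.72, -333.42], [-0.82, -0.25, 0.52, -632.0], [-0.02, -0.89, -0.46, 634.54]] 584.6744840362298
[284.09386823 584.01672013 230.49895426] [-3.13990821e+00  8.45190757e-06  2.68877364e+00] 0.1 85.65278689118121
```

View pics/top.png

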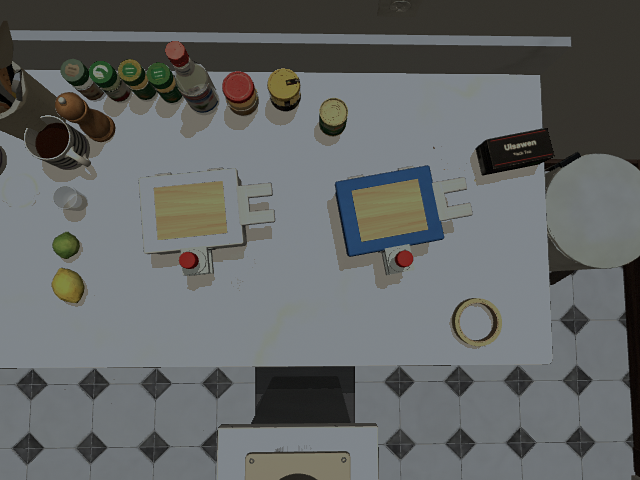

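View pics/scene.png

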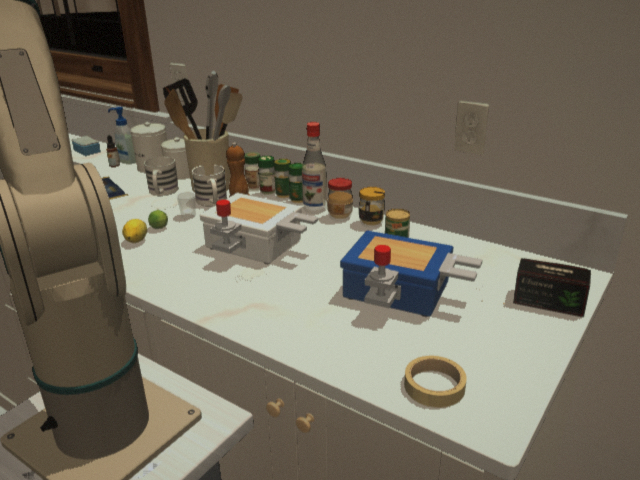

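The top view shows the white box on the left and the blue box at about (390,210). The blue box's knob is at (403,259) and its notch is near (465,198), opening to the right. The scene view confirms this, with the red knob at (382,255) and the blue lid at about (405,255).

```bash
python3 - <<'E'
from h import *
a=get('top');b=get('scene')
def red(d,lo,hi):
    h=cv2.cvtColor(d['image'],cv2.COLOR_RGB2HSV);m=((h[...,0]<8)|(h[...,0]>172))&(h[...,1]>150)&(h[...,2]>60)
    m=m.astype(np.uint8); m[:, :lo[0]]=0;m[:,hi[0]:]=0;m[:lo[1]]=0;m[hi[1]:]=0
    return m
m=red(a,(380,235),(430,285));c=cloud(a)[m>0];print('knob top cloud',m.sum(),np.percentile(c,[5,50,95],axis=0).round(1))
t=c[c[:,2]>np.percentile(c[:,2],90)-6];print('top face',t.mean(0).round(1),len(t))
m2=red(b,(360,235),(400,280));c=cloud(b)[m2>0];print('scene',np.percentile(c,[5,50,95],axis=0).round(1))
u,v=cv2.minEnclosingCircle(np.argwhere(m>0)[:,::-1].astype(np.float32))[0];print(u,v,onz(a,u,v,140))
# two-view ray triangulation of knob mask centroids
def ray(d,m):
    v,u=np.argwhere(m>0).mean(0);r=onz(d,u,v,0)-d['T'][:3,3];return d['T'][:3,3],r/np.linalg.norm(r)
A=0;B=0
for o,r in(ray(a,m),ray(b,m2)):
    P=np.eye(3)-np.outer(r,r);A=A+P;B=B+P@o
print('tri',np.linalg.solve(A,B))
# lid + bracket
c=cloud(a);h=cv2.cvtColor(a['image'],cv2.COLOR_RGB2HSV)
roi=np.zeros((480,640),bool);roi[150:275,325:485]=1
top=roi&(abs(c[...,2]-90)<8)
blue=(top&(h[...,0]>100)&(h[...,0]<125)&(h[...,1]>120)).astype(np.uint8)
def w(p): return np.array([onz(a,u,v,90)[:2] for u,v in p])
cn=max(cv2.findContours(blue,0,1)[0],key=cv2.contourArea)
r=cv2.minAreaRect(w(cn[:,0]).astype(np.float32));print('lid',r)
br=(top&(h[...,1]<70)).astype(np.uint8)
for k in cv2.findContours(br,0,1)[0]:
    if cv2.contourArea(k)>15: r=cv2.minAreaRect(w(k[:,0]).astype(np.float32));print('steel',cv2.boundingRect(k),r)
print(np.median(c[...,2][blue>0]))
cv2.imwrite('pics/crop.png',cv2.resize(cv2.cvtColor(a['image'][150:290,325:485],4),None,fx=4,fy=4))
E
```

```text
knob top cloud 202 [[ 464.  -205.3  144.3]
 [ 476.1 -193.9  147. ]
 [ 486.9 -182.1  149.7]]
top face [ 475.6 -192.9  151.4] 201
scene [[ 459.6 -206.4  122.3]
 [ 465.8 -197.2  139.6]
 [ 483.  -184.3  147.1]]
404.6666564941406 258.1111145019531 [ 476.47217147 -195.10958597  140.        ]
tri [ 475.58343727 -194.48171546  133.73856526]
lid ((570.6712036132812, -175.63906860351562), (144.4168243408203, 184.89620971679688), 10.474854469299316)
steel (383, 244, 32, 31) ((478.14599609375, -192.35467529296875), (50.154850006103516, 50.644866943359375), 10.431599617004395)
steel (432, 177, 41, 44) ((593.1710205078125, -296.55084228515625), (75.927001953125, 65.78485870361328), 10.560215950012207)
89.17922490916669
```

View pics/crop.png

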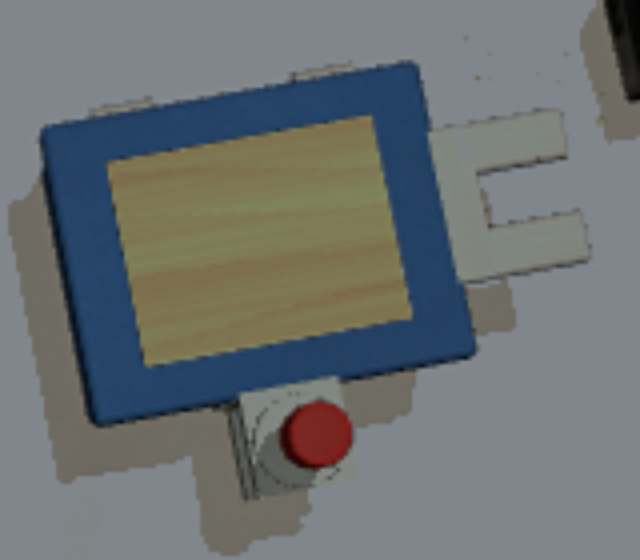

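Blue box pose: origin (570.7, -175.6), yaw 0.183. The predicted pin position (475.3, -193.3) agrees with the knob as seen. The notch should be at (594.4, -303.4).

```bash
cat >> h.py <<'E'
from scipy.spatial.transform import Rotation as Ro
def go(p,yaw,base=None):  # shift (cm) and turn from base pose (pos,rpy) to p,yaw pointing down
    s=ctrl.read_state(); p0,r0=base or (s['eef_pos'],s['tool_rot'])
    R0=Ro.from_euler('xyz',r0); R1=Ro.from_euler('xyz',[np.pi,0,yaw])
    print((R0.inv().apply(np.array(p)-p0)/10).round(2).tolist(),(R0.inv()*R1).as_rotvec().round(3).tolist())
E
python3 - <<'E'
from h import *
P=[284.345,584.522,231.313];go([450,200,240],1.939,(P,[-np.pi,0,2.689]))
go([475.5,-193.8,220],1.184,([450,200,240],[np.pi,0,1.939]))
E
```

```text
[-31.71, -27.34, -0.87] [-0.0, -0.0, 0.75]
[-37.66, -11.8, 2.0] [0.0, -0.0, 0.755]
```

step_arm(commands=[-31.7,-27.3,-0.9,0,0,0.75,1,-31.7,-27.3,-0.9,0,0,0.75,1,-31.7,-27.3,-0.9,0,0,0.75,1,-31.7,-27.3,-0.9,0,0,0.75,1,-31.7,-27.3,-0.9,0,0,0.75,1,-31.7,-27.3,-0.9,0,0,0.75,1,-31.7,-27.3,-0.9,0,0,0.75,1,-31.7,-27.3,-0.9,0,0,0.75,1,-31.7,-27.3,-0.9,0,0,0.75,1,-31.7,-27.3,-0.9,0,0,0.75,1])

```text
clock: 1.2
eef_pos: [451.4, 196.6, 240.6]
tool_rot: [3.141, 0.001, 1.932]
force: [0.8, 1.1, -0.5]
width: 85.3
gripper_force: 0.0
```

step_arm(commands=[-37.6,-11.8,2,0,0,0.755,1,-37.6,-11.8,2,0,0,0.755,1,-37.6,-11.8,2,0,0,0.755,1,-37.6,-11.8,2,0,0,0.755,1,-37.6,-11.8,2,0,0,0.755,1,-37.6,-11.8,2,0,0,0.755,1,-37.6,-11.8,2,0,0,0.755,1,-37.6,-11.8,2,0,0,0.755,1,-37.6,-11.8,2,0,0,0.755,1,-37.6,-11.8,2,0,0,0.755,1])

```text
clock: 2.2
eef_pos: [475.3, -192.6, 219.9]
tool_rot: [-3.141, -0.001, 1.183]
force: [-0.3, 0.7, -0.0]
width: 85.5
gripper_force: 0.0
```

```bash
python3 - <<'E'
from h import *
s=ctrl.read_state();print(s['eef_pos'],s['tool_rot'],s['clock'],s['qpos'],s['force'])
a=get('wrist');save(a,'w1.png')
for d in (a,get('top')):
    h=cv2.cvtColor(d['image'],cv2.COLOR_RGB2HSV);m=(((h[...,0]<8)|(h[...,0]>172))&(h[...,1]>150)&(h[...,2]>60))
    c=cloud(d);k=m&(abs(c[...,2]-147)<6)&(abs(c[...,0]-475)<40)&(abs(c[...,1]+193)<40)
    if k.sum()>20:
        (u,v),r=cv2.minEnclosingCircle(np.argwhere(k)[:,::-1].astype(np.float32));print(k.sum(),u,v,r,onz(d,u,v,148),c[k].mean(0))
go([475.5,-193.8,114],1.184)
E
```

```text
[ 475.29947996 -192.58609438  219.88694866] [-3.14077929e+00 -6.12129722e-04  1.18283698e+00] 2.2 [ 4.22483175e-04  4.87456077e-01  4.81876839e-01  1.91758901e+00
 -3.05374532e-01  8.09377862e-01  2.59668241e-01] [-0.33265581  0.66029121 -0.02449083]
1581 316.3529357910156 252.0 23.021974563598633 [ 477.33300022 -190.40334625  148.        ] [ 477.16315053 -190.72457805  147.85285706]
107 402.5 258.5 7.648629188537598 [ 475.33074781 -189.78424307  148.        ] [ 475.19260549 -188.12693459  146.89670565]
[-0.32, 0.13, 10.59] [-0.001, -0.001, 0.003]
```

View pics/w1.png

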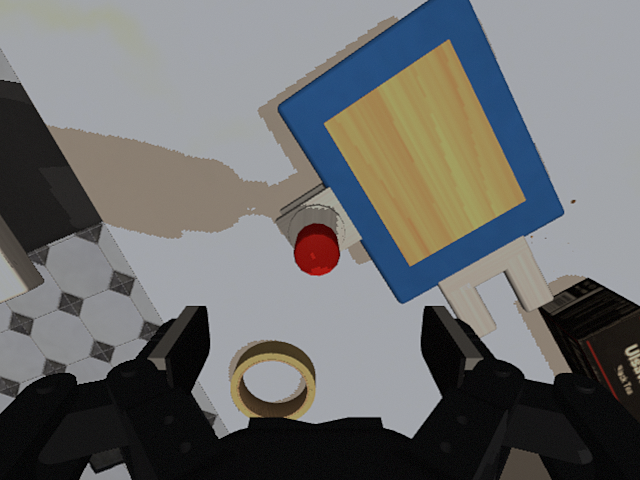

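The wrist view shows the red knob at (316,252), slightly off the TCP and clear of both fingers, with the blue box's notch at about (495,300). The knob is about 1 mm from the target, so I'll descend and grip.

step_arm(commands=[0.1,0.1,4,0,0,0,1,0.1,0.1,8,0,0,0,1,0.1,0.1,10.6,0,0,0,1,0.1,0.1,10.6,0,0,0,1,0.1,0.1,10.6,0,0,0,0.4,0.1,0.1,10.6,0,0,0,0.2,0.1,0.1,10.6,0,0,0,0,0.1,0.1,10.6,0,0,0,0,0.1,0.1,10.6,0,0,0,0,0.1,0.1,10.6,0,0,0,0])

```text
clock: 3.3
eef_pos: [477.3, -192.5, 115.7]
tool_rot: [3.139, -0.001, 1.184]
force: [-0.5, 1.6, 5.8]
width: 28.6
gripper_force: 58.7
```

step_arm(commands=[0,0,0,0,0,0,0,0,0,0,0,0,0,0,0,0,0,0,0,0,0])

```text
clock: 3.6
eef_pos: [477.3, -192.4, 115.7]
tool_rot: [3.139, -0.001, 1.184]
force: [-0.8, 0.8, 6.4]
width: 28.7
gripper_force: 58.7
```

step_arm(commands=[0,0,-0.8,0,0,0,0,0,0,-1.6,0,0,0,0,0,0,-2.4,0,0,0,0,0,0,-3.2,0,0,0,0,0,0,-4,0,0,0,0,0,0,-5,0,0,0,0,0,0,-6,0,0,0,0,0,0,-7,0,0,0,0,0,0,-8,0,0,0,0,0,0,-8.5,0,0,0,0])

```text
clock: 4.6
eef_pos: [476.9, -192.6, 200.5]
tool_rot: [3.14, -0.0, 1.184]
force: [0.4, -0.3, -0.9]
width: 28.1
gripper_force: 59.2
```

```bash
python3 - <<'E'
from h import *
s=ctrl.read_state();print(s['eef_pos'],s['tool_rot'],s['force'],s['width'])
a=get('wrist');b=get('scene')
cv2.imwrite('pics/l.png',cv2.cvtColor(np.hstack([cv2.resize(a['image'],(400,300)),cv2.resize(b['image'][160:340,280:520],(400,300))]),4))
go([594.4,-303.4,s['eef_pos'][2]],1.184)
# pin cloud, scene
c=cloud(b);h=cv2.cvtColor(b['image'],cv2.COLOR_RGB2HSV);e=s['eef_pos']
m=(np.hypot(c[...,0]-e[0],c[...,1]-e[1])<35)&(c[...,2]>100)&(c[...,2]<e[2]-8)
q=c[m]
for z in range(105,200,8):
    k=q[abs(q[:,2]-z)<4]
    if len(k):print(z,len(k),k.mean(0).round(1),np.ptp(k,axis=0).round(1))
# lid refined from wrist: bracket fit
c=cloud(a);h=cv2.cvtColor(a['image'],cv2.COLOR_RGB2HSV)
t=(abs(c[...,2]-90)<8)&(abs(c[...,0]-594)<70)&(abs(c[...,1]+303)<60)&(h[...,1]<90)
n=cv2.morphologyEx(t.astype(np.uint8),cv2.MORPH_OPEN,np.ones((3,3)))
k=max(cv2.findContours(n,0,1)[0],key=cv2.contourArea);print(cv2.boundingRect(k),cv2.minAreaRect(np.array([onz(a,u,v,90)[:2] for u,v in k[:,0]],np.float32)))
E
```

```text
[ 476.86403957 -192.60116796  200.50491997] [ 3.14013898e+00 -1.23758408e-04  1.18377771e+00] [ 0.40789742 -0.30648221 -0.92914798] 28.088251529439297
[-5.83, 15.06, -0.02] [0.002, -0.0, -0.0]
113 1 [ 476.4 -192.3  116.8] [0. 0. 0.]
121 11 [ 472.8 -194.2  122.7] [7.2 9.4 7.3]
129 28 [ 472.1 -194.2  129. ] [ 8.5 12.   8. ]
137 24 [ 471.5 -195.1  137.2] [7.6 8.9 7.4]
145 23 [ 472.2 -195.1  144.8] [11.   8.4  6.8]
153 30 [ 472.6 -194.9  152.7] [12.1 10.2  7.1]
161 27 [ 472.3 -195.   160.9] [12.1 10.4  7.5]
177 233 [ 470.4 -195.7  177.9] [47.2 43.1  7.6]
185 31 [ 471.8 -194.2  185.1] [11.  12.8  7.7]
193 12 [ 472.4 -193.6  190.8] [ 3.3 11.5  2.7]
(444, 244, 122, 111) ((593.076416015625, -294.82928466796875), (75.88949584960938, 65.46121215820312), 10.317753791809082)
```

View pics/l.png

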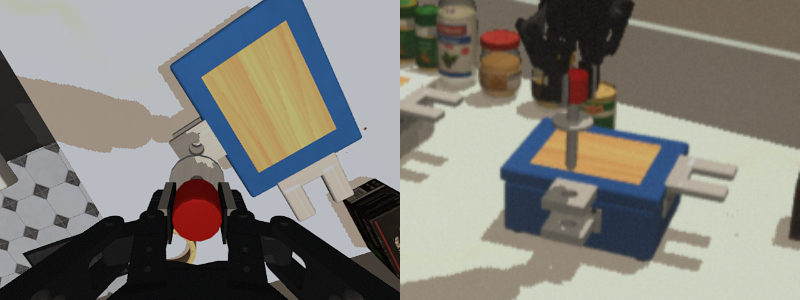

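The pin is out and held upright, with the shank foot at about z 120 in the scene crop. The notch is clear, so I'll carry the pin over it.

step_arm(commands=[-0.6,1.5,0,0,0,0,0,-1.4,3.8,0,0,0,0,0,-2.3,6,0,0,0,0,0,-3.2,8.5,0,0,0,0,0,-4.2,11,0,0,0,0,0,-5,13.2,0,0,0,0,0,-5.5,14.5,0,0,0,0,0,-5.7,15.1,0,0,0,0,0,-5.7,15.1,0,0,0,0,0,-5.7,15.1,0,0,0,0,0])

```text
clock: 5.7
eef_pos: [594.0, -301.4, 198.8]
tool_rot: [-3.14, -0.001, 1.184]
force: [-0.7, 0.3, -1.3]
width: 28.3
gripper_force: 59.3
```

```bash
python3 - <<'E'
from h import *
s=ctrl.read_state();e=s['eef_pos'];print(e,s['tool_rot'],s['force'],s['width'])
b=get('scene');c=cloud(b)
m=(np.hypot(c[...,0]-e[0],c[...,1]-e[1])<35)&(c[...,2]>100)&(c[...,2]<e[2]-8);q=c[m]
for z in (129,145,161,177):
    k=q[abs(q[:,2]-z)<4]
    if len(k):print(z,len(k),k.mean(0).round(1))
a=get('wrist');cv2.imwrite('pics/n.png',cv2.cvtColor(np.hstack([cv2.resize(a['image'],(400,300)),cv2.resize(b['image'][160:340,340:580],(400,300))]),4))
E
```

```text
[ 593.99925754 -301.39082446  198.77959628] [-3.13984065e+00 -5.64802509e-04  1.18384240e+00] [-0.73609017  0.29708456 -1.33532468] 28.324942372201384
129 24 [ 588.4 -302.8  128.9]
145 26 [ 588.7 -302.9  144.9]
161 19 [ 588.  -302.5  160.6]
177 216 [ 587.5 -303.2  176.2]
```

View pics/n.png

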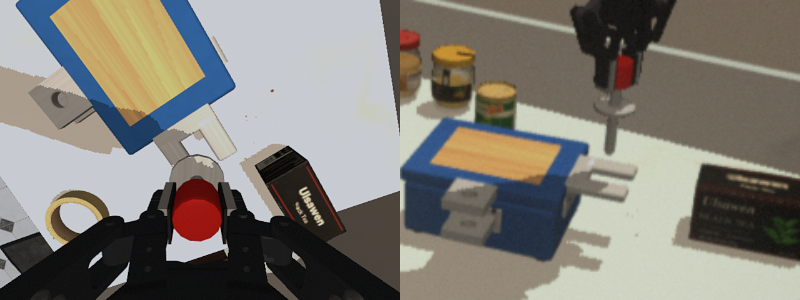

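The pin hangs vertically about 1.5 mm from the notch centre. I'll correct that and lower it.

step_arm(commands=[-0.1,0.1,1,0,0,0,0,-0.1,0.1,2,0,0,0,0,-0.1,0.1,3,0,0,0,0,-0.1,0.1,4,0,0,0,0,-0.1,0.1,5,0,0,0,0,-0.1,0.1,6,0,0,0,0,-0.1,0.1,6.8,0,0,0,0,-0.1,0.1,7.4,0,0,0,0,-0.1,0.1,7.8,0,0,0,0,-0.1,0.1,7.8,0,0,0,0])

```text
clock: 6.8
eef_pos: [595.1, -303.3, 120.7]
tool_rot: [-3.141, -0.0, 1.184]
force: [-0.2, 0.8, -0.3]
width: 28.9
gripper_force: 59.3
```

step_arm(commands=[0,0,0.2,0,0,0,0,0,0,0.4,0,0,0,0,0,0,0.5,0,0,0,0,0,0,0.5,0,0,0,0,0,0,0.5,0,0,0,0])

```text
clock: 7.3
eef_pos: [595.3, -303.5, 116.4]
tool_rot: [3.141, 0.0, 1.184]
force: [-0.5, -0.1, -1.1]
width: 28.7
gripper_force: 59.3
```

```bash
python3 - <<'E'
from h import *
b=get('scene')
c=cloud(get('top'));t=c[130:180,470:560].reshape(-1,3);t=t[t[:,2]>25];print('tea',t.min(0),t.max(0))
cv2.imwrite('pics/p.png',cv2.resize(cv2.cvtColor(b['image'][190:310,400:560],4),(800,600),interpolation=2))
E
```

```text
tea [ 425.5218333  -395.22523259   25.02558384] [ 721.36451905  -31.43920202 1031.36639712]
```

View pics/p.png

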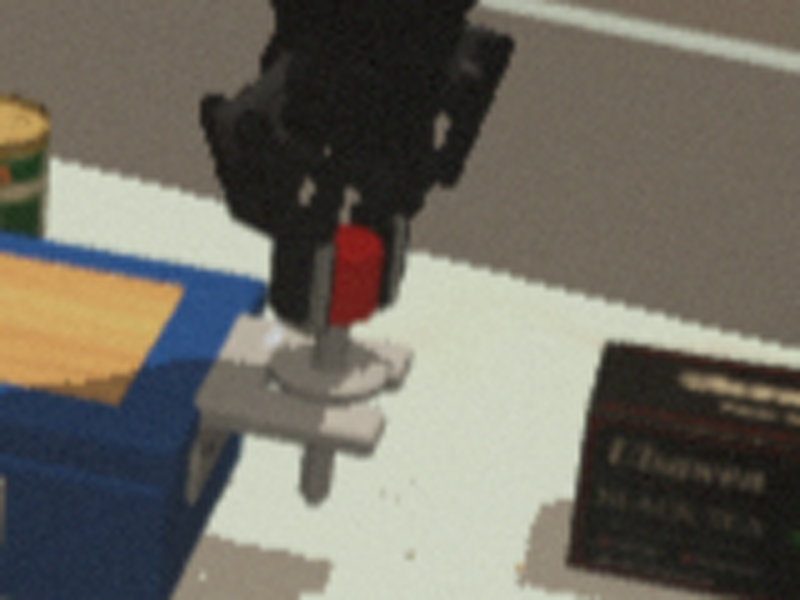

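The shank is down through the notch, with the collar at about (330,375) just above the bracket, and the tea box is well clear. I'll lower it the last millimetre to contact.

step_arm(commands=[0,0,0.05,0,0,0,0,0,0,0.1,0,0,0,0,0,0,0.1,0,0,0,0])

```text
clock: 7.7
eef_pos: [595.4, -303.6, 115.8]
tool_rot: [3.141, -0.0, 1.184]
force: [-0.7, 0.5, 2.8]
width: 28.2
gripper_force: 59.4
```

Contact at 2.8 N. I'll release and retreat.

step_arm(commands=[0,0,0,0,0,0,0.45,0,0,0,0,0,0,0.6,0,0,0,0,0,0,0.7,0,0,0,0,0,0,0.7,0,0,0,0,0,0,0.7,0,0,-1,0,0,0,0.7,0,0,-3,0,0,0,0.7,0,0,-6,0,0,0,0.7,0,0,-10,0,0,0,0.7,0,0,-12,0,0,0,0.7])

```text
clock: 8.7
eef_pos: [596.4, -304.7, 239.7]
tool_rot: [3.136, 0.001, 1.184]
force: [0.5, -0.5, -0.6]
width: 59.7
gripper_force: 0.0
```

step_arm(commands=[0,0,0,0,0,0,0.7,0,0,0,0,0,0,0.7,0,0,0,0,0,0,0.7])

```text
clock: 9.0
eef_pos: [594.6, -302.8, 234.2]
tool_rot: [-3.139, -0.0, 1.184]
force: [-0.2, 0.7, -0.5]
width: 59.5
gripper_force: 0.0
```

```bash
python3 - <<'E'
from h import *
s=ctrl.read_state();print(s['eef_pos'],s['force'],s['width'])
b=get('scene');a=get('wrist')
h=cv2.cvtColor(a['image'],cv2.COLOR_RGB2HSV);c=cloud(a);m=(((h[...,0]<8)|(h[...,0]>172))&(h[...,1]>150))&(abs(c[...,2]-147)<8)&(abs(c[...,0]-595)<50)&(abs(c[...,1]+303)<50)
print(m.sum(),c[m].mean(0))
cv2.imwrite('pics/q.png',cv2.cvtColor(np.hstack([cv2.resize(a['image'],(400,300)),cv2.resize(b['image'][190:310,400:560],(400,300))]),4))
E
```

```text
[ 594.64122786 -302.8392032   234.20975471] [-0.15635201  0.6818166  -0.46490351] 59.54388610508503
1441 [ 595.89883456 -302.00773615  147.69878387]
```

View pics/q.png

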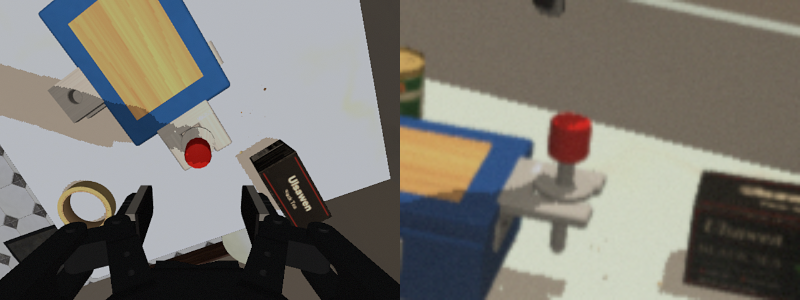

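The pin hangs upright with its collar flat on the bracket (knob top at z 148). The gripper is clear.

```bash
python3 -c "
from cell import ctrl
print(ctrl.finish_job())"
```

```text
the job is handed in; nothing more can be done
None
```

The blue box's pin is out of its lugs and hanging upright in the bracket notch, collar flat and let go. The white box was never touched, and the job was handed in at about 9 s.

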